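Shelve the specimen jars and close the restraint bar

TASK

Put the specimen jars with the blue, yellow and green lids back on the jar shelf, setting each down upright and centred between the two labels of its lid's colour, so that with the white- and grey-lidded jars already there they make one straight, evenly spaced row. Then swing the shelf's steel restraint bar over from behind and press it fully down across the fronts of the jars, handling it at its middle so that both ends travel together. Do not drop or tip any jar, and leave the red-lidded jar and everything else on the bench where it is.

Things in the scene. Friction and masses are not known exactly. Their poses are not given: they have to be found in the camera images.
- shelf: Low white steel shelf, fixed. Deck 120 mm deep (x) and 327 mm long (y), its top 50 mm above the bench; end cheeks 5 mm thick, 104 mm high, at y = -166 and 166 mm; no front or back wall. Origin on the bench under the deck's centre; x points to its back, away from the robot. Five jar places in a row at x = 0, y = -124, -62, 0, 62, 124 mm; which colour is where varies.
- bar (a joint): Swing angle a (rad) of the restraint bar, which is carried on two 85 mm arms outside the cheeks. In the shelf's frame the bar's centre line lies at x = 38 - 85 cos a, z = 90 + 85 sin a (mm): 0 is fully down across the jars' fronts, at a stop. Starts at 2.4 to 2.75, folded back behind the shelf. Its pivots are stiff: 4 to 7 N at the bar moves it, and it stays where it is left.
- bar_rack (a joint): How far the bar is racked (rad): 0 when its two ends swing level with each other; at 0.1 one end is about 35 mm ahead of the other. It springs back to 0 (4.5 N m per rad): a push of 5 N at one end racks it by nearly 0.2, the same push at its middle not at all.
- bar_mid (a point): The middle of the restraint bar, on its centre line, marked by a red sleeve 70 mm long and 9.4 mm thick. The bar is round steel, 8 mm thick, 352 mm long, along the shelf's y. The point moves with the bar.
- jar_blue: Clear straight-sided jar 45 mm in diameter with a blue screw lid 47 mm in diameter; 68 mm tall in all, the lid being its top 15 mm; about 0.11 kg. Origin at the centre of its underside, z up. To be put on the shelf; starts on the bench.
- jar_yellow: Clear straight-sided jar 45 mm in diameter with a yellow screw lid 47 mm in diameter; 68 mm tall in all, the lid being its top 15 mm; about 0.11 kg. Origin at the centre of its underside, z up. To be put on the shelf; starts on the bench.
- jar_green: Clear straight-sided jar 45 mm in diameter with a green screw lid 47 mm in diameter; 68 mm tall in all, the lid being its top 15 mm; about 0.11 kg. Origin at the centre of its underside, z up. To be put on the shelf; starts on the bench.
- jar_white: Clear straight-sided jar 45 mm in diameter with a white screw lid 47 mm in diameter; 68 mm tall in all, the lid being its top 15 mm; about 0.11 kg. Origin at the centre of its underside, z up. Already stands in its own place on the shelf; stays there.
- jar_grey: Clear straight-sided jar 45 mm in diameter with a grey screw lid 47 mm in diameter; 68 mm tall in all, the lid being its top 15 mm; about 0.11 kg. Origin at the centre of its underside, z up. Already stands in its own place on the shelf; stays there.
- place_blue: The blue place on the shelf: two flat blue labels, 18 x 40 mm, one on the front and one on the back margin of the deck, 44 mm before and behind the place's centre. Origin at the centre of the place, midway between the two labels, on top of the deck (50 mm above the bench); axes as the shelf's. Free at the start.
- place_yellow: The yellow place on the shelf: two flat yellow labels, 18 x 40 mm, one on the front and one on the back margin of the deck, 44 mm before and behind the place's centre. Origin at the centre of the place, midway between the two labels, on top of the deck (50 mm above the bench); axes as the shelf's. Free at the start.
- place_green: The green place on the shelf: two flat green labels, 18 x 40 mm, one on the front and one on the back margin of the deck, 44 mm before and behind the place's centre. Origin at the centre of the place, midway between the two labels, on top of the deck (50 mm above the bench); axes as the shelf's. Free at the start.
- place_white: The white place on the shelf: two flat white labels, 18 x 40 mm, one on the front and one on the back margin of the deck, 44 mm before and behind the place's centre. Origin at the centre of the place, midway between the two labels, on top of the deck (50 mm above the bench); axes as the shelf's. Taken by the white-lidded jar.
- place_grey: The grey place on the shelf: two flat grey labels, 18 x 40 mm, one on the front and one on the back margin of the deck, 44 mm before and behind the place's centre. Origin at the centre of the place, midway between the two labels, on top of the deck (50 mm above the bench); axes as the shelf's. Taken by the grey-lidded jar.
- jar_red: Clear straight-sided jar 45 mm in diameter with a red screw lid 47 mm in diameter; 68 mm tall in all, the lid being its top 15 mm; about 0.11 kg. Origin at the centre of its underside, z up. Bystander on the bench: it has no place on this shelf.
- petri_dish: Bystander: covered clear dish, 92 mm in diameter, 16 mm high, on the bench. Origin at the centre of its underside.
- slide_box: Bystander: blue slide box, 86 x 53 x 35 mm, on the bench. Origin at the centre of its underside.
- forceps: Bystander: steel forceps lying on the bench, 130 mm long, 8 mm high. Origin under its middle.
- wash_bottle: Bystander: white wash bottle with a red cap, 68 mm in diameter, 183 mm high with its bent spout. Origin at the centre of its underside.
- beaker: Bystander: glass beaker, 68 mm in diameter, 85 mm high. Origin at the centre of its underside.

How it is judged:
On the way, in this order (a step that is already met when the one before it is completed fails the run):
1. the blue, yellow and green jars stand released in their places (x of jar_blue in the frame of place_blue between -0.009 and 0.009 m and y of jar_blue in the frame of place_blue between -0.009 and 0.009 m and z of jar_blue in the frame of place_blue between -0.004 and 0.004 m and angle between each of jar_blue, jar_yellow, jar_green's own z axis and vertical below 0.08 rad and x of jar_yellow in the frame of place_yellow between -0.009 and 0.009 m and y of jar_yellow in the frame of place_yellow between -0.009 and 0.009 m and z of jar_yellow in the frame of place_yellow between -0.004 and 0.004 m and x of jar_green in the frame of place_green between -0.009 and 0.009 m and y of jar_green in the frame of place_green between -0.009 and 0.009 m and z of jar_green in the frame of place_green between -0.004 and 0.004 m and contact force between the fingers and jar_blue below 0.1 N and contact force between the fingers and jar_yellow below 0.1 N and contact force between the fingers and jar_green below 0.1 N), for 0.2 s.
2. the restraint bar is fully down (value of joint bar below 0.06 rad), for 0.2 s.
At the end, for the whole second after the job is handed in: All five jars stand upright (within 0.08 rad) and at rest on the deck, each within 9 mm of the centre of the place of its own colour along and across the shelf, released; and the restraint bar is down to within 0.06 rad of its stop (all of step 1 and x of jar_white in the frame of place_white between -0.009 and 0.009 m and y of jar_white in the frame of place_white between -0.009 and 0.009 m and z of jar_white in the frame of place_white between -0.004 and 0.004 m and angle between each of jar_white, jar_grey's own z axis and vertical below 0.08 rad and x of jar_grey in the frame of place_grey between -0.009 and 0.009 m and y of jar_grey in the frame of place_grey between -0.009 and 0.009 m and z of jar_grey in the frame of place_grey between -0.004 and 0.004 m and value of joint bar below 0.06 rad and linear speed of each of jar_blue, jar_yellow, jar_green, jar_white, jar_grey below 0.02 m/s); the robot touches nothing.
It fails at once if a jar is let fall (moves faster than 0.6 m/s with no finger on it) or tips more than about 35 degrees ((linear speed of jar_blue above 0.6 m/s and contact force between the fingers and jar_blue below 0.05 N) or (linear speed of jar_yellow above 0.6 m/s and contact force between the fingers and jar_yellow below 0.05 N) or (linear speed of jar_green above 0.6 m/s and contact force between the fingers and jar_green below 0.05 N) or angle between any of jar_blue, jar_yellow, jar_green, jar_white, jar_grey's own z axis and vertical above 0.6 rad).
It fails at once if the restraint bar is racked by more than 0.1 rad (one end about 35 mm ahead of the other) (value of joint bar_rack above 0.1 rad or value of joint bar_rack below -0.1 rad).
It fails at once if the white- or grey-lidded jar on the shelf is moved more than 15 mm (distance of any of jar_white, jar_grey from where it was at the start of the episode above 0.015 m).
It fails at once if another thing on the bench is moved more than 30 mm (distance of any of jar_red, petri_dish, slide_box, forceps, wash_bottle, beaker from where it was at the start of the episode above 0.03 m).
It also fails if it takes over 72 s, if anything falls off the work surface, if the arm or the gripper's body presses on something with over 40 N, if the wrist force passes 120 N, or if a joint passes its speed limit or range.

ROBOT

A 7-joint arm with a two-finger parallel gripper is mounted at the origin on the work surface. World frame = base frame: x ahead of the robot, y to its left, z up, the work surface at z = 0. Lengths are in m, angles in rad, forces in N, time in s.
With the tool pointing down it reaches from about 0.425 to 0.925 m from the base axis. Payload 6.8 kg.
Tool frame: the origin (TCP) lies between the finger pads; the fingertips stand 22 mm ahead of it and the grasp point (between the pads) lies 3 mm ahead of it (manip.finger_overhang is the distance from the TCP to the fingertips, in m); z points along the fingers, y is the line along which they close (so a half turn about z gives the same grasp; the last joint's range is limited). The gripper opens to 85 mm and grips with 20 to 120 N. Pads are 22 mm wide; open, the fingers measure 114 mm over their backs; the gripper's body (76 mm by 85 mm) begins 54 mm behind the grasp point. The pads swing forward as they close: fully open they stand 13 mm farther back than shut.
Start: joints at [-1.278, 0.477, 0.022, 1.555, -0.011, 1.109, -0.083], TCP at [0.263, 0.622, 0.253] pointing down, gripper open.
Joint ranges: [-2.96, 2.96], [-0.34, 2.1], [-1.41, 1.46], [0.24, 2.44], [-1.37, 4.51], [0.17, 1.92], [-2.96, 2.96]. Speed limits (rad/s): [2.39, 2.39, 3.14, 3.14, 3.14, 3.14, 3.14].

INTERFACE

Orientations are given as a rotation vector (axis times angle).
In Python, from cell import sensors, grab_frame, hand_in, manip gives the robot as it stands.
- The arm moves only by the shell command python3 -m pendant 'ROWS'. ROWS is JSON, a list of rows, each a list of 3 entries, a list of its own where there are three numbers: the shift along the tool's x, y, z in cm, then the turn about the tool's z in degrees, then the opening, from 0 (shut) to 1 (fully open). A call has 1 to 5 rows; each row is the pose to reach, as a shift and turn from the pose commanded when the call began, along the tool's axes at that moment; what a row does not reach only later rows make up. A row lasts 1/8 s, in which the tool goes at most 62.5 mm and 10.7 degrees, less where a joint would pass 70% of its speed; a pose out of reach is approached as far as the arm can. A call with a gripper value outside its range is refused whole. The fingers move at their own pace and stop on an object; the grip force is fixed at half the most. Time passes only in rows, so rows that repeat a pose let the fingers close. It gives the time, the measured TCP pose, the force, the opening and the grip force at its end, in the units of the state.
- sensors.read_state(): the state, without advancing time (a new reading comes with each control period).
- grab_frame(name): name is "scene" or "top"; returns a dict with "frame" (480x640x3 uint8, red, green, blue), "vfov" (degrees; the focal length in pixels is half the picture's height over the tangent of half this angle, whatever the lens; pixels are square), "cx", "cy" (the principal point, pixels), "camera_from_world" (4x4, takes a point from world to camera coordinates). Camera axes: x right, y down, z forward; pixel columns grow to the right and rows downward; lengths in m; the calibration is good to about 2 mm. A picture is of the moment at which its call begins. There is no depth.
- hand_in(): hands the job in; it is judged then, once.
The state is a dict: "clock": time; "joint_pos": joint angles; "joint_velocities": joint speeds; "joint_efforts": joint torques, N m; "tool_pos": TCP position; "tool_rot": TCP orientation; "ft_force": force on the tool from outside, world axes, zero at the start; "ft_torque": the same for the moment, N m; "grip_width": opening from 0.0 (shut) to 1.0 (fully open); "grasp_force": force on a finger pad.
Only numpy, scipy, OpenCV 4.12 (cv2) and the standard library are available. Lean on these libraries where they do the work, as an engineer would, in place of code of your own. Each camera call takes 0.05 s, during which the arm holds its last target. There are 200 camera calls.

## Working session

There is one attempt and no reset: what is moved stays moved. The work goes in short steps, Python scripts to look and compute and a shell command to move; the robot and the scene stay as the last step left them, time stands still between calls to the robot, and variables do not carry over. Pictures are saved under pics/ and viewed, at most 10 in all, crops included, and the job is handed in when it is done.

```bash
mkdir -p pics; ls
python3 - <<'E'
from cell import sensors, grab_frame, manip
import cv2,numpy as np
for n in("scene","top"):
    f=grab_frame(n); cv2.imwrite(f"pics/{n}0.png",f["frame"][:,:,::-1]); print(n,f["vfov"],f["cx"],f["cy"],np.round(f["camera_from_world"],4).tolist())
s=sensors.read_state(); print(s["clock"],s["tool_pos"],s["tool_rot"],s["grip_width"]); print(manip)
E
```

```text
pics
scene 52.07082112984471 319.37228717328713 235.74058178405033 [[0.0206, 0.9998, -0.0047, 0.0201], [0.7759, -0.0189, -0.6305, -0.355], [-0.6305, 0.0093, -0.7761, 1.4349], [0.0, 0.0, 0.0, 1.0]]
top 49.37851248143933 328.4036291690985 245.0918731641264 [[0.022, -0.9996, 0.0203, -0.0395], [-0.9914, -0.0244, -0.1288, 0.4898], [0.1293, -0.0172, -0.9915, 1.1307], [0.0, 0.0, 0.0, 1.0]]
0.1 [0.26317309 0.62104488 0.25243194] [-6.25317761e-01 -3.07853085e+00  2.58020977e-03] 0.9986589342201131
<Robot object at 0x7fc068567b60>
```

View pics/scene0.png

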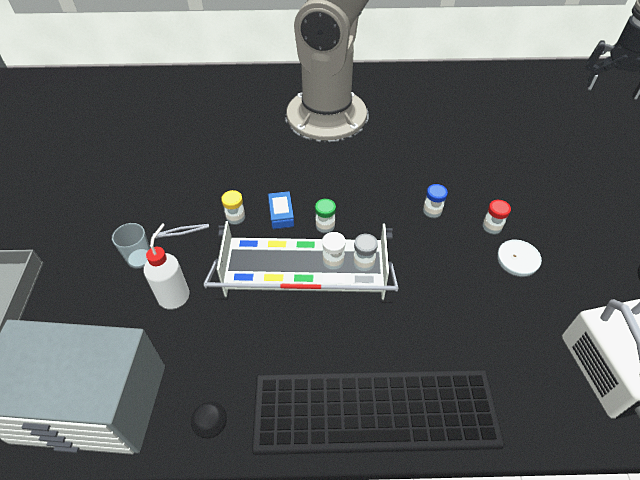

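View pics/top0.png

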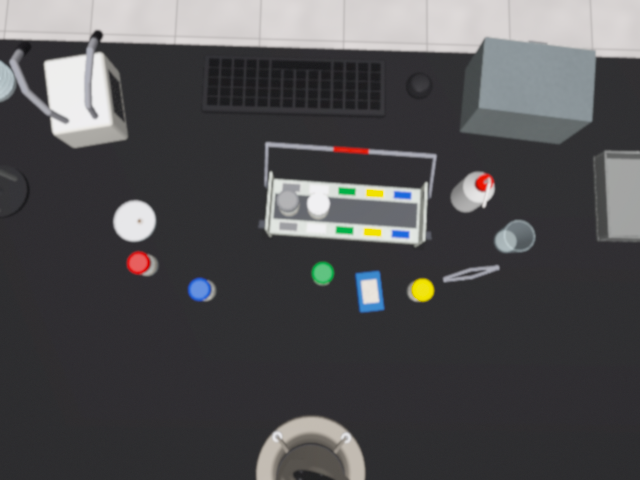

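The top view has +x up and +y to the left. Lids: blue (200,290), green (322,273), yellow (422,290), red (138,263). The places from right to left are blue, yellow, green, white and grey, and the bar is folded back with its red sleeve at (351,150).

```bash
cat > h.py <<'E'
from cell import sensors, grab_frame
import cv2,numpy as np
HUE={"blue":(105,125),"yellow":(22,32),"green":(55,80),"red":(0,8)}
def ray(f,u,v):
    fl=240/np.tan(np.radians(f["vfov"])/2); M=np.array(f["camera_from_world"]); R=M[:3,:3]; o=-R.T@M[:3,3]
    return o,R.T@np.array([(u-f["cx"])/fl,(v-f["cy"])/fl,1])
def onz(f,u,v,z):
    o,d=ray(f,u,v); return (o+d*(z-o[2])/d[2])
def proj(f,p):
    fl=240/np.tan(np.radians(f["vfov"])/2); q=np.array(f["camera_from_world"])@np.append(p,1); return q[0]/q[2]*fl+f["cx"],q[1]/q[2]*fl+f["cy"]
def blobs(f,c,amin=15):
    h=cv2.cvtColor(f["frame"],cv2.COLOR_RGB2HSV); lo,hi=HUE[c]
    m=cv2.inRange(h,(lo,120,80),(hi,255,255))
    n,l,st,ce=cv2.connectedComponentsWithStats(m)
    return [(ce[i],st[i]) for i in range(1,n) if st[i][4]>=amin]
def tri(a,b):
    A=np.zeros((3,3));B=np.zeros(3)
    for o,d in(a,b):
        d=d/np.linalg.norm(d);P=np.eye(3)-np.outer(d,d);A+=P;B+=P@o
    return np.linalg.solve(A,B)
E
python3 - <<'E'
from h import *
for n in("top","scene"):
    f=grab_frame(n)
    for c in HUE:
        for ce,st in blobs(f,c): print(n,c,ce.round(1),st,"z50",onz(f,*ce,.05)[:2].round(4),"z62",onz(f,*ce,.062)[:2].round(4))
E
```

```text
top blue [402.3 194.8] [395 192  16   7  92] z50 [ 0.6053 -0.1898] z62 [ 0.6025 -0.1879]
top blue [400.3 233.8] [392 231  17   7  95] z50 [ 0.5173 -0.1858] z62 [ 0.5155 -0.1839]
top blue [369.1 290.6] [354 270  31  43 321] z50 [ 0.3908 -0.1184] z62 [ 0.3903 -0.1172]
top blue [198.4 288.8] [187 277  24  25 460] z50 [0.3862 0.2506] z62 [0.3858 0.2479]
top yellow [374.3 192.9] [366 189  17   8 113] z50 [ 0.6079 -0.1273] z62 [ 0.6051 -0.126 ]
top yellow [372.  231.8] [364 228  17   8 117] z50 [ 0.5201 -0.1232] z62 [ 0.5182 -0.122 ]
top yellow [422.6 289.4] [411 278  24  25 465] z50 [ 0.3961 -0.235 ] z62 [ 0.3955 -0.2326]
top green [346.4 190.9] [339 188  16   7  86] z50 [ 0.6108 -0.0652] z62 [ 0.608  -0.0646]
top green [344.2 229.9] [337 227  16   7  87] z50 [ 0.5228 -0.0618] z62 [ 0.5209 -0.0612]
top green [322.4 272. ] [311 261  24  23 426] z50 [ 0.4288 -0.016 ] z62 [ 0.4278 -0.0159]
top red [350.  149.8] [334 146  34   9 212] z50 [ 0.7054 -0.0716] z62 [ 0.7015 -0.071 ]
top red [483.2 181.3] [476 173  19  18 178] z50 [ 0.6409 -0.3717] z62 [ 0.6377 -0.3679]
top red [138.3 262.6] [127 25
[... 535 characters left out ...]
[268 241  18   6 106] z50 [ 0.5171 -0.1238] z62 [ 0.5265 -0.1226]
scene yellow [272.7 277.2] [264 274  19   7 123] z50 [ 0.6054 -0.1286] z62 [ 0.6136 -0.1273]
scene green [324.8 209.2] [315 198  21  20 176] z50 [ 0.4189 -0.0161] z62 [ 0.4297 -0.0164]
scene green [305.2 244.1] [297 242  17   6  87] z50 [ 0.52   -0.0614] z62 [ 0.5294 -0.0611]
scene green [303.4 277.7] [294 275  19   7 119] z50 [ 0.608  -0.0653] z62 [ 0.6161 -0.0649]
scene red [499.3 208.4] [488 199  23  20 323] z50 [0.4265 0.3855] z62 [0.4373 0.3794]
scene red [156.  256.2] [146 246  20  20 280] z50 [ 0.5451 -0.3801] z62 [ 0.5541 -0.3752]
scene red [300.8 286. ] [281 284  40   5 171] z50 [ 0.6281 -0.0706] z62 [ 0.636  -0.0702]
```

```bash
cat >> h.py <<'E'
from scipy.spatial.transform import Rotation as Ro
import sys
def go(x,y,z,yaw=-2.5):
    "shift (cm, tool axes) and turn (deg) to put the TCP at x,y,z with tool y at the given world heading"
    s=sensors.read_state(); R=Ro.from_rotvec(s["tool_rot"]).as_matrix(); t=np.array(s["tool_pos"])
    h=np.degrees(np.arctan2(R[1,1],R[0,1])); d=R.T@(np.array([x,y,z])-t)*100
    print("t",round(s["clock"],2),"tcp",t.round(4),"head",round(h,1),"tilt z",R[:,2].round(3),"shift",d.round(2),"turn",round(-(yaw-h),1),"F",np.round(s["ft_force"],1),"w",round(s["grip_width"],3),"g",round(s["grasp_force"],1))
if __name__=="__main__": go(*map(float,sys.argv[1:]))
E
python3 h.py .386 .247 .16
```

```text
t 0.2 tcp [0.2632 0.6212 0.2527] head 67.0 tilt z [-0.    -0.001 -1.   ] shift [-25.9  -29.66   9.31] turn 69.5 F [-0.3  0.1  0.4] w 0.997 g 0.0
```

```bash
python3 -m pendant '[[[-3.2,-3.7,1],10,1],[[-6.5,-7.4,2],20,1],[[-9.7,-11,3],30,1],[[-13,-15,4],40,1],[[-16.2,-18.5,5],50,1]]'; python3 h.py .386 .247 .16
```

```text
clock: 0.82
tool_pos: [0.3407, 0.3861, 0.203]
tool_rot: [-1.875, -2.52, -0.0]
ft_force: [-0.2, -0.2, -0.0]
grip_width: 0.996
grasp_force: 0.0
t 0.82 tcp [0.3407 0.3861 0.203 ] head 16.7 tilt z [ 0.  0. -1.] shift [-14.63   0.35   4.3 ] turn 19.2 F [-0.2 -0.2 -0. ] w 0.996 g 0.0
```

```bash
python3 -m pendant '[[[-5,0.1,1.5],9,1],[[-10,0.2,3],19,1],[[-14.6,0.35,4.3],19.2,1],[[-14.6,0.35,4.3],19.2,1]]'; python3 h.py .386 .247 .061
python3 - <<'E'
from h import *
f=grab_frame("top"); u,v=proj(f,(.386,.247,.1)); u,v=int(u),int(v)
c=f["frame"][v-60:v+60,u-80:u+80,::-1]; cv2.imwrite("pics/a.png",cv2.resize(c,None,fx=4,fy=4))
for n in ("top","scene"):
  f=grab_frame(n)
  for ce,st in blobs(f,"blue"): print(n,ce.round(1),st[4],onz(f,*ce,.062)[:2].round(4))
E
```

```text
clock: 1.32
tool_pos: [0.3867, 0.2454, 0.1595]
tool_rot: [2.269, 2.172, -0.004]
ft_force: [-0.5, -0.6, 0.2]
grip_width: 0.999
grasp_force: 0.0
t 1.32 tcp [0.3867 0.2454 0.1595] head -2.5 tilt z [-0.002 -0.002 -1.   ] shift [ 0.18 -0.07  9.85] turn -0.0 F [-0.5 -0.6  0.2] w 0.999 g 0.0
top [402.3 194.8] 92 [ 0.6025 -0.1879]
top [400.3 233.8] 95 [ 0.5155 -0.1839]
top [369.6 291. ] 302 [ 0.3894 -0.1183]
top [199.5 289.1] 413 [0.3852 0.2456]
top [363.2 279.6] 19 [ 0.4135 -0.1041]
scene [436.7 192.6] 273 [0.3843 0.2463]
scene [281.  211.8] 555 [ 0.4353 -0.1156]
scene [248.2 243.2] 97 [ 0.524  -0.1834]
scene [243.2 276.6] 117 [ 0.6105 -0.1876]
```

```bash
python3 -m pendant '[[[0.15,-0.1,5],0,1],[[0.15,-0.1,9.8],0,1],[[0.15,-0.1,9.8],0,1],[[0.15,-0.1,9.8],0,0],[[0.15,-0.1,9.8],0,0]]';python3 -m pendant '[[[0,0,0],0,0],[[0,0,0],0,0],[[0,0,0],0,0],[[0,0,0],0,0]]'; python3 h.py .386 .247 .2
```

```text
clock: 2.1
tool_pos: [0.3866, 0.2522, 0.0642]
tool_rot: [-2.262, -2.179, -0.006]
ft_force: [0.4, 0.2, 0.1]
grip_width: 0.601
grasp_force: 0.0
clock: 2.6
tool_pos: [0.3865, 0.2522, 0.0644]
tool_rot: [-2.262, -2.179, -0.006]
ft_force: [-2.5, -0.4, 9.6]
grip_width: 0.531
grasp_force: 59.6
t 2.6 tcp [0.3865 0.2522 0.0644] head -2.2 tilt z [ 0.002  0.003 -1.   ] shift [ -0.48   0.   -13.56] turn 0.3 F [-2.5 -0.4  9.6] w 0.531 g 59.6
```

```bash
python3 -m pendant '[[[0,0,-2],0,0],[[0,0,-7],0,0],[[0,0,-12],0,0],[[0,0,-15],0,0],[[0,0,-15],0,0]]'; python3 h.py .56 -.1825 .21;python3 - <<'E'
from h import *
f=grab_frame("scene")
for ce,st in blobs(f,"blue"): print(ce.round(1),st[4],onz(f,*ce,.062)[:2].round(4),onz(f,*ce,.210)[:2].round(4))
cv2.imwrite("pics/b.png",cv2.resize(f["frame"][60:260,300:560,::-1],None,fx=3,fy=3))
E
```

```text
clock: 3.22
tool_pos: [0.3868, 0.2521, 0.2156]
tool_rot: [-2.262, -2.178, -0.011]
ft_force: [0.5, -0.1, -1.1]
grip_width: 0.53
grasp_force: 61.7
t 3.23 tcp [0.3868 0.2521 0.2156] head -2.2 tilt z [ 0.004  0.006 -1.   ] shift [-42.77  18.95   0.38] turn 0.3 F [ 0.5 -0.1 -1.1] w 0.53 g 61.7
[445.2 141.8] 214 [0.2047 0.2989] [0.379  0.2383]
[281.  211.8] 556 [ 0.4352 -0.1157] [ 0.5683 -0.1022]
[248.3 243.1] 95 [ 0.5238 -0.1833] [ 0.6411 -0.1577]
[243.1 276.6] 116 [ 0.6105 -0.1876] [ 0.7122 -0.1612]
```

View pics/b.png

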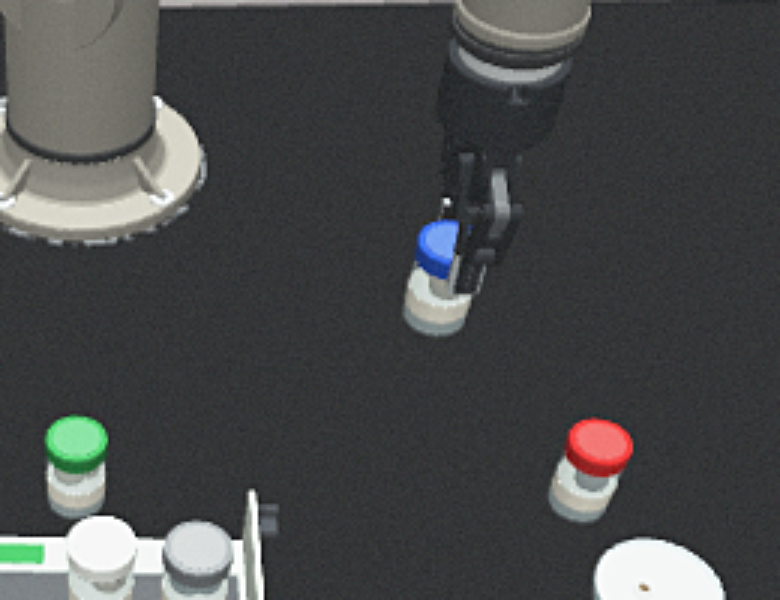

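```bash
python3 -c "
from h import *
f=grab_frame('scene')
for p in((445.3,171.3),(434.7,165),(456.5,165)): print(onz(f,*p,.152))"
python3 -m pendant '[[[-5,2.2,0],0,0],[[-10,4.4,0],0,0],[[-15,6.6,0],0,0],[[-20,8.8,0],0,0],[[-25,11,0],0,0]]';python3 -m pendant '[[[-5,2.2,0],0,0],[[-10,4.4,0],0,0],[[-15,6.6,0],0,0],[[-17.7,8,0],0,0],[[-17.7,8,0],0,0]]'; python3 h.py .56 -.1825 .13
```

```text
[0.40746935 0.24457332 0.152     ]
[0.38708552 0.22504219 0.152     ]
[0.38830711 0.27263637 0.152     ]
clock: 3.95
tool_pos: [0.4856, -0.0047, 0.2112]
tool_rot: [-2.262, -2.179, 0.003]
ft_force: [2.1, 1.1, -1.1]
grip_width: 0.531
grasp_force: 61.6
clock: 4.58
tool_pos: [0.5585, -0.1858, 0.2108]
tool_rot: [-2.267, -2.174, 0.005]
ft_force: [0.8, 0.4, -0.8]
grip_width: 0.529
grasp_force: 61.7
t 4.58 tcp [ 0.5585 -0.1858  0.2108] head -2.4 tilt z [-0.002 -0.002 -1.   ] shift [0.35 0.15 8.08] turn 0.1 F [ 0.8  0.4 -0.8] w 0.529 g 61.7
```

```bash
python3 -m pendant '[[[0.35,0.2,0],0,0],[[0.35,0.2,5],0,0],[[0.35,0.2,9],0,0],[[0.35,0.2,9],0,0],[[0.35,0.2,9],0,0]]'; python3 h.py .56 -.1825 .1145
```

```text
clock: 5.2
tool_pos: [0.5621, -0.1789, 0.1235]
tool_rot: [2.261, 2.18, 0.001]
ft_force: [-0.7, -0.2, -0.2]
grip_width: 0.527
grasp_force: 61.7
t 5.2 tcp [ 0.5621 -0.1789  0.1235] head -2.1 tilt z [ 0.001 -0.    -1.   ] shift [-0.36 -0.2   0.9 ] turn 0.4 F [-0.7 -0.2 -0.2] w 0.527 g 61.7
```

```bash
python3 -m pendant '[[[-0.36,-0.2,0.5],0,0],[[-0.36,-0.2,0.5],0,0],[[-0.36,-0.2,0.5],0,0],[[-0.36,-0.2,0.5],0,0]]'; python3 h.py .56 -.1825 .1145;python3 -m pendant '[[[0,0,0],0,0],[[0,0,0],0,0]]'; python3 h.py .56 -.1825 .1145
```

```text
clock: 5.7
tool_pos: [0.5594, -0.183, 0.1176]
tool_rot: [2.263, 2.179, 0.001]
ft_force: [-0.2, 0.2, -0.9]
grip_width: 0.528
grasp_force: 61.7
t 5.7 tcp [ 0.5594 -0.183   0.1176] head -2.2 tilt z [ 0.001  0.    -1.   ] shift [0.05 0.06 0.31] turn 0.3 F [-0.2  0.2 -0.9] w 0.528 g 61.7
clock: 5.95
tool_pos: [0.5593, -0.183, 0.1173]
tool_rot: [2.263, 2.179, 0.0]
ft_force: [0.1, 0.1, -0.8]
grip_width: 0.527
grasp_force: 61.7
t 5.95 tcp [ 0.5593 -0.183   0.1173] head -2.2 tilt z [ 0. -0. -1.] shift [0.05 0.07 0.28] turn 0.3 F [ 0.1  0.1 -0.8] w 0.527 g 61.7
```

```bash
python3 -m pendant '[[[0.05,0.07,0.25],0,0],[[0.05,0.07,0.3],0,0],[[0.05,0.07,0.3],0,0]]'
python3 - <<'E'
from h import *
go(.56,-.1825,.1145)
f=grab_frame("scene")
for ce,st in blobs(f,"blue"): print(ce.round(1),st,onz(f,*ce,.112)[:2].round(4))
cv2.imwrite("pics/c.png",cv2.resize(f["frame"][190:310,200:360,::-1],None,fx=5,fy=5,interpolation=cv2.INTER_CUBIC))
E
```

```text
clock: 6.32
tool_pos: [0.5601, -0.1827, 0.1146]
tool_rot: [2.263, 2.179, 0.0]
ft_force: [-1.1, 0.1, 3.0]
grip_width: 0.527
grasp_force: 62.2
t 6.33 tcp [ 0.5601 -0.1827  0.1146] head -2.2 tilt z [ 0.  0. -1.] shift [ 0.02 -0.01  0.01] turn 0.3 F [-1.1  0.1  3. ] w 0.527 g 62.2
[281.  211.8] [268 191  26  38 556] [ 0.4803 -0.1111]
[251.4 241.8] [247 233  11  17  91] [ 0.5602 -0.1686]
[243.1 276.6] [234 274  19   7 116] [ 0.6448 -0.1787]
```

View pics/c.png

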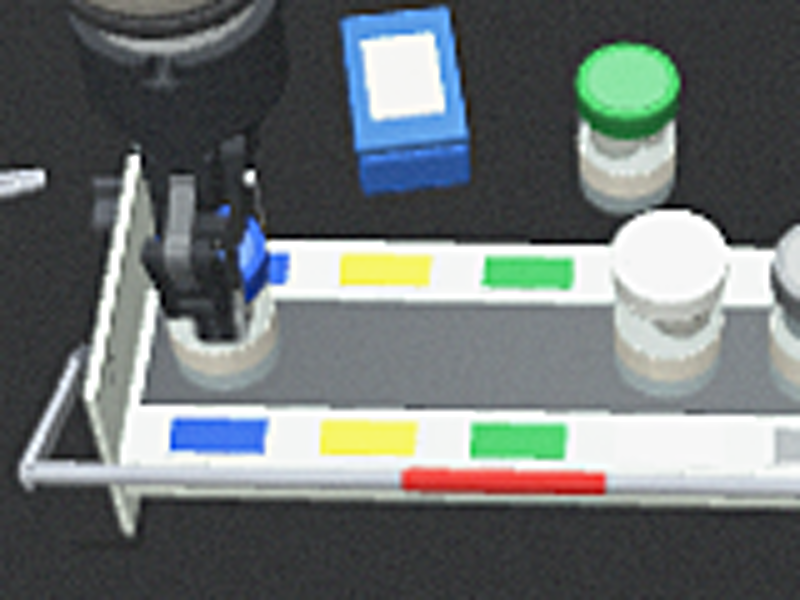

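The blue jar stands on the deck (Fz 3 N) and looks centred between its labels. Releasing it.

```bash
python3 -m pendant '[[[0,0,0],0,0.8],[[0,0,0],0,1],[[0,0,0],0,1],[[0,0,0],0,1]]'; python3 -m pendant '[[[0,0,-3],0,1],[[0,0,-8],0,1],[[0,0,-11],0,1],[[2,-9,-11],0,1],[[2,-15,-11],0,1]]'
python3 - <<'E'
from h import *
go(.3953,-.232,.16)
for n in("scene","top"):
  f=grab_frame(n)
  for ce,st in blobs(f,"blue"): print(n,ce.round(1),st,onz(f,*ce,.112)[:2].round(4))
  for ce,st in blobs(f,"yellow"): print(n,ce.round(1),st,onz(f,*ce,.062)[:2].round(4))
E
```

```text
clock: 6.88
tool_pos: [0.5599, -0.1825, 0.1142]
tool_rot: [-2.263, -2.179, 0.0]
ft_force: [-0.6, -0.2, 0.4]
grip_width: 1.0
grasp_force: 0.0
clock: 7.5
tool_pos: [0.4365, -0.1593, 0.2244]
tool_rot: [2.261, 2.18, 0.0]
ft_force: [-0.1, -0.5, 1.3]
grip_width: 0.999
grasp_force: 0.0
t 7.5 tcp [ 0.4365 -0.1593  0.2244] head -2.1 tilt z [ 0.001 -0.    -1.   ] shift [-7.41 -3.85  6.44] turn 0.4 F [-0.1 -0.5  1.3] w 0.999 g 0.0
scene [280.9 211.8] [268 191  26  38 555] [ 0.4803 -0.1112]
scene [242.1 241.2] [230 230  28  23 403] [ 0.5583 -0.1874]
scene [243.1 276.6] [234 274  19   7 116] [ 0.6448 -0.1787]
scene [231.6 200.6] [221 190  22  19 195] [ 0.3978 -0.2305]
scene [276.6 243.5] [268 241  18   6 107] [ 0.5265 -0.1225]
scene [272.7 277.2] [264 274  19   7 123] [ 0.6136 -0.1273]
top [404.5 205.6] [395 192  22  30 424] [ 0.5676 -0.1845]
top [397.  233.5] [392 230  10   8  58] [ 0.5081 -0.1691]
top [369.6 291.1] [355 270  30  43 292] [ 0.3871 -0.1133]
top [359.8 285.7] [359 279   4  16  18] [ 0.3976 -0.093 ]
top [374.3 192.9] [366 189  17   8 113] [ 0.6051 -0.126 ]
top [372.  231.8] [364 228  17   8 117] [ 0.5182 -0.122 ]
```

```bash
python3 -m pendant '[[[-4,-2,2],0,1],[[-7.4,-3.85,6],0,1],[[-7.4,-3.85,6],0,1],[[-7.4,-3.85,6],0,1],[[-7.4,-3.85,6],0,1]]';  python3 h.py .3955 -.232 .061
```

```text
clock: 8.22
tool_pos: [0.3974, -0.2317, 0.165]
tool_rot: [2.26, 2.18, 0.002]
ft_force: [-0.0, 0.8, -0.6]
grip_width: 1.002
grasp_force: 0.0
t 8.22 tcp [ 0.3974 -0.2317  0.165 ] head -2.1 tilt z [ 0.002 -0.    -1.   ] shift [-0.03 -0.21 10.4 ] turn 0.4 F [-0.   0.8 -0.6] w 1.002 g 0.0
```

```bash
python3 -m pendant '[[[0,-0.2,5],0,1],[[0,-0.2,10.2],0,1],[[0,-0.2,10.2],0,1],[[0,-0.2,10.2],0,1],[[0,-0.2,10.2],0,1]]';  python3 h.py .3955 -.232 .061
```

```text
clock: 8.85
tool_pos: [0.3957, -0.2327, 0.0643]
tool_rot: [2.26, 2.177, 0.003]
ft_force: [0.7, 0.7, 0.1]
grip_width: 1.002
grasp_force: 0.0
t 8.85 tcp [ 0.3957 -0.2327  0.0643] head -2.1 tilt z [ 0.004 -0.001 -1.   ] shift [ 0.07 -0.03  0.33] turn 0.4 F [0.7 0.7 0.1] w 1.002 g 0.0
```

```bash
python3 -m pendant '[[[0,0,0],0,0],[[0,0,0],0,0],[[0,0,0],0,0],[[0,0,0],0,0],[[0,0,0],0,0]]';python3 -m pendant '[[[0,0,0],0,0],[[0,0,-2],0,0],[[0,0,-7],0,0],[[0,0,-12],0,0],[[0,0,-15],0,0]]'; python3 -m pendant '[[[3,4,0],0,0],[[6,8,0],0,0],[[9,12,0],0,0],[[11.4,16.3,0],0,0],[[11.4,16.3,0],0,0]]';python3 -m pendant '[[[0,0,0],0,0],[[0,0,0],0,0],[[0,0,0],0,0]]'; python3 h.py .5627 -.1257 .12
```

```text
clock: 9.48
tool_pos: [0.3946, -0.2324, 0.0632]
tool_rot: [2.263, 2.178, 0.002]
ft_force: [-2.1, 1.3, 12.7]
grip_width: 0.531
grasp_force: 59.4
clock: 10.1
tool_pos: [0.3944, -0.2326, 0.2144]
tool_rot: [2.262, 2.177, 0.002]
ft_force: [1.1, 0.6, -1.1]
grip_width: 0.528
grasp_force: 61.7
clock: 10.72
tool_pos: [0.5642, -0.1211, 0.2118]
tool_rot: [2.256, 2.186, 0.001]
ft_force: [-1.1, -0.3, -0.6]
grip_width: 0.528
grasp_force: 61.8
clock: 11.1
tool_pos: [0.5605, -0.1252, 0.2125]
tool_rot: [-2.265, -2.177, -0.0]
ft_force: [0.8, 0.3, -1.3]
grip_width: 0.53
grasp_force: 61.8
t 11.1 tcp [ 0.5605 -0.1252  0.2125] head -2.3 tilt z [ 0.  0. -1.] shift [-0.04  0.22  9.25] turn 0.2 F [ 0.8  0.3 -1.3] w 0.53 g 61.8
```

```bash
python3 -m pendant '[[[0,0.22,4],0,0],[[0,0.22,8],0,0],[[0,0.22,9.3],0,0],[[0,0.22,9.3],0,0],[[0,0.22,9.3],0,0]]';python3 -m pendant '[[[0,0,0],0,0],[[0,0,0],0,0]]'; python3 h.py .5627 -.1257 .1135
```

```text
clock: 11.72
tool_pos: [0.5645, -0.1251, 0.1208]
tool_rot: [2.262, 2.177, 0.002]
ft_force: [0.6, 0.3, -0.9]
grip_width: 0.534
grasp_force: 61.8
clock: 11.98
tool_pos: [0.564, -0.1246, 0.1201]
tool_rot: [2.262, 2.179, 0.002]
ft_force: [-0.1, -0.8, -1.0]
grip_width: 0.525
grasp_force: 61.8
t 11.97 tcp [ 0.564  -0.1246  0.1201] head -2.2 tilt z [ 0.001  0.    -1.   ] shift [-0.12 -0.12  0.66] turn 0.3 F [-0.1 -0.8 -1. ] w 0.525 g 61.8
```

```bash
python3 -m pendant '[[[-0.1,-0.1,0.4],0,0],[[-0.1,-0.1,0.6],0,0],[[-0.1,-0.1,0.7],0,0],[[-0.1,-0.1,0.7],0,0]]'; python3 h.py .5627 -.1257 .1135
```

```text
clock: 12.48
tool_pos: [0.5622, -0.1258, 0.1133]
tool_rot: [-2.263, -2.178, -0.001]
ft_force: [-5.6, 0.5, 12.5]
grip_width: 0.523
grasp_force: 63.0
t 12.47 tcp [ 0.5622 -0.1258  0.1133] head -2.2 tilt z [-0.     0.001 -1.   ] shift [ 0.01  0.05 -0.02] turn 0.3 F [-5.6  0.5 12.5] w 0.523 g 63.0
```

```bash
python3 -m pendant '[[[0,0,-0.05],0,0.8],[[0,0,-0.05],0,1],[[0,0,-0.05],0,1],[[0,0,-0.05],0,1]]'; python3 -m pendant '[[[0,0,-3],0,1],[[0,0,-8],0,1],[[0,0,-11],0,1],[[4,-5,-11],0,1],[[8,-10,-8],0,1]]';python3 -m pendant '[[[2.5,-3.8,1],0,1],[[2.5,-3.8,3],0,1],[[2.5,-3.8,3],0,1],[[2.5,-3.8,3],0,1]]'
python3 - <<'E'
from h import *
go(.4277,-.016,.061)
for n in("scene",):
  f=grab_frame(n)
  for ce,st in blobs(f,"blue"): print(n,ce.round(1),st,onz(f,*ce,.112)[:2].round(4))
  for ce,st in blobs(f,"yellow"): print(n,ce.round(1),st,onz(f,*ce,.112)[:2].round(4))
E
```

```text
clock: 12.98
tool_pos: [0.5624, -0.1255, 0.1126]
tool_rot: [-2.263, -2.179, 0.0]
ft_force: [-0.3, -0.3, -0.3]
grip_width: 1.0
grasp_force: 0.0
clock: 13.6
tool_pos: [0.4726, -0.0469, 0.1979]
tool_rot: [2.262, 2.176, 0.006]
ft_force: [0.6, 1.9, 0.5]
grip_width: 0.996
grasp_force: 0.0
clock: 14.1
tool_pos: [0.4359, -0.0216, 0.1674]
tool_rot: [2.264, 2.177, 0.001]
ft_force: [0.6, 0.3, 0.6]
grip_width: 1.002
grasp_force: 0.0
t 14.1 tcp [ 0.4359 -0.0216  0.1674] head -2.2 tilt z [ 0.001 -0.    -1.   ] shift [ 0.53 -0.85 10.63] turn 0.3 F [0.6 0.3 0.6] w 1.002 g 0.0
scene [281.  211.7] [268 191  26  38 556] [ 0.4801 -0.1111]
scene [242.1 241.4] [230 230  28  23 396] [ 0.5587 -0.1875]
scene [243.1 276.6] [234 274  19   7 116] [ 0.6448 -0.1787]
scene [273.8 243.6] [262 231  24  23 235] [ 0.5661 -0.123 ]
scene [272.7 277.2] [264 274  19   7 123] [ 0.6478 -0.1221]
```

```bash
python3 -m pendant '[[[0.5,-0.85,0],0,1],[[0.5,-0.85,5],0,1],[[0.5,-0.85,10.2],0,1],[[0.5,-0.85,10.4],0,1],[[0.5,-0.85,10.4],0,1]]';python3 -m pendant '[[[0,0,0],0,1],[[0,0,0],0,1]]';  python3 h.py .4277 -.016 .061
```

```text
clock: 14.78
tool_pos: [0.4274, -0.016, 0.064]
tool_rot: [2.264, 2.178, 0.001]
ft_force: [0.6, 1.1, 0.3]
grip_width: 1.001
grasp_force: 0.0
clock: 15.02
tool_pos: [0.4279, -0.0154, 0.0642]
tool_rot: [2.262, 2.178, 0.005]
ft_force: [-0.5, -0.0, 0.5]
grip_width: 1.002
grasp_force: 0.0
t 15.03 tcp [ 0.4279 -0.0154  0.0642] head -2.2 tilt z [ 0.003  0.001 -1.   ] shift [-0.06 -0.02  0.32] turn 0.3 F [-0.5 -0.   0.5] w 1.002 g 0.0
```

```bash
python3 -m pendant '[[[0,0,0],0,0],[[0,0,0],0,0],[[0,0,0],0,0],[[0,0,0],0,0],[[0,0,0],0,0]]';python3 -m pendant '[[[0,0,0],0,0],[[0,0,-2],0,0],[[0,0,-7],0,0],[[0,0,-12],0,0],[[0,0,-15],0,0]]'; python3 -m pendant '[[[-1.4,5,0],0,0],[[-3,10,0],0,0],[[-4.3,13.9,0],0,0],[[-4.3,13.9,0],0,0],[[-4.3,13.9,0],0,0]]';python3 -m pendant '[[[0,0,0],0,0],[[0,0,0],0,0],[[0,0,0],0,0]]'; python3 h.py .5654 -.0634 .12
```

```text
clock: 15.65
tool_pos: [0.4269, -0.0157, 0.0633]
tool_rot: [-2.263, -2.178, -0.001]
ft_force: [-2.6, 0.9, 11.6]
grip_width: 0.531
grasp_force: 59.4
clock: 16.27
tool_pos: [0.4272, -0.016, 0.2146]
tool_rot: [2.263, 2.178, 0.002]
ft_force: [0.9, -0.2, -1.2]
grip_width: 0.531
grasp_force: 61.8
clock: 16.9
tool_pos: [0.5629, -0.064, 0.2121]
tool_rot: [-2.262, -2.177, 0.003]
ft_force: [0.2, 1.2, -1.2]
grip_width: 0.528
grasp_force: 62.0
clock: 17.27
tool_pos: [0.5638, -0.0637, 0.213]
tool_rot: [-2.262, -2.179, -0.001]
ft_force: [0.3, -0.7, -1.1]
grip_width: 0.532
grasp_force: 62.0
t 17.27 tcp [ 0.5638 -0.0637  0.213 ] head -2.1 tilt z [ 0.     0.001 -1.   ] shift [0.03 0.16 9.3 ] turn 0.4 F [ 0.3 -0.7 -1.1] w 0.532 g 62.0
```

```bash
python3 -m pendant '[[[0,0.16,4],0,0],[[0,0.16,8],0,0],[[0,0.16,9.3],0,0],[[0,0.16,9.3],0,0],[[0,0.16,9.3],0,0]]';python3 -m pendant '[[[0,0,0],0,0],[[0,0,0],0,0]]'; python3 h.py .5654 -.0634 .1135
```

```text
clock: 17.9
tool_pos: [0.5668, -0.0644, 0.1213]
tool_rot: [2.262, 2.178, 0.003]
ft_force: [-0.9, -0.3, -0.3]
grip_width: 0.53
grasp_force: 62.0
clock: 18.15
tool_pos: [0.5662, -0.064, 0.1206]
tool_rot: [2.262, 2.179, 0.002]
ft_force: [-0.5, 0.8, -1.6]
grip_width: 0.53
grasp_force: 62.0
t 18.15 tcp [ 0.5662 -0.064   0.1206] head -2.2 tilt z [ 0.001  0.    -1.   ] shift [ 0.06 -0.08  0.71] turn 0.3 F [-0.5  0.8 -1.6] w 0.53 g 62.0
```

```bash
python3 -m pendant '[[[0.05,-0.05,0.4],0,0],[[0.05,-0.05,0.65],0,0],[[0.05,-0.05,0.72],0,0],[[0.05,-0.05,0.72],0,0]]'; python3 -m pendant '[[[0.05,0,0],0,0.8],[[0.05,0,0],0,1],[[0.05,0,0],0,1],[[0.05,0,0],0,1]]'; python3 h.py .5654 -.0634 .1135;python3 -m pendant '[[[0,0,-3],0,1],[[0,0,-8],0,1],[[0,0,-11],0,1],[[0,-6,-13],0,0.4],[[0,-12,-13],0,0.4]]';python3 -m pendant '[[[0,-2,0],0,0.4],[[0,-2,0],0,0.4],[[0,-2,0],0,0.4]]'
python3 - <<'E'
from h import *
go(.5654,-.0634,.2)
F={n:grab_frame(n) for n in("scene","top")}
for n,f in F.items():
  for c in("blue","yellow","green","red"):
    for ce,st in blobs(f,c): print(n,c,ce.round(1),st,onz(f,*ce,.112)[:2].round(4))
a=F["scene"]["frame"][200:310,190:410]; b=F["top"]["frame"][130:260,240:460]
cv2.imwrite("pics/d.png",np.vstack([cv2.resize(x,None,fx=2.5 if 0 else 2.4,fy=2.4,interpolation=cv2.INTER_CUBIC) for x in(a,b)])[:,:,::-1])
E
```

```text
clock: 18.65
tool_pos: [0.5651, -0.0636, 0.1134]
tool_rot: [-2.263, -2.178, -0.001]
ft_force: [-4.6, 1.3, 10.7]
grip_width: 0.528
grasp_force: 63.1
clock: 19.15
tool_pos: [0.5652, -0.063, 0.1125]
tool_rot: [-2.263, -2.179, 0.0]
ft_force: [0.4, -0.8, -0.1]
grip_width: 1.0
grasp_force: 0.0
t 19.15 tcp [ 0.5652 -0.063   0.1125] head -2.2 tilt z [-0. -0. -1.] shift [-0.04  0.02 -0.1 ] turn 0.3 F [ 0.4 -0.8 -0.1] w 1.0 g 0.0
clock: 19.77
tool_pos: [0.4452, -0.059, 0.2434]
tool_rot: [2.262, 2.177, 0.002]
ft_force: [-0.7, 0.2, 0.9]
grip_width: 0.607
grasp_force: 0.0
clock: 20.15
tool_pos: [0.4266, -0.0576, 0.243]
tool_rot: [2.262, 2.179, 0.002]
ft_force: [0.7, 0.1, 0.1]
grip_width: 0.405
grasp_force: 0.0
t 20.15 tcp [ 0.4266 -0.0576  0.243 ] head -2.1 tilt z [ 0.002 -0.    -1.   ] shift [-0.06 13.89  4.32] turn 0.4 F [0.7 0.1 0.1] w 0.405 g 0.0
scene blue [280.9 211.8] [268 191  26  38 549] [ 0.4803 -0.1112]
scene blue [242.1 241.2] [230 230  28  23 407] [ 0.5584 -0.1875]
scene blue [243.1 276.6] [234 274  19   7 116] [ 0.6448 -0.1787]
scene yellow [273.8 243.7] [262 231  24  23 232] [ 0.5663 -0.123 ]
scene yellow [272.7 277.2] [264 274  19   7 123] [ 0.6478 -0.1221]
scene green [303.1 243.8] [292 231  23  23 207] [ 0.5679 -0.064 ]
scene green [303.5 277.7] [294 275  19   7 118] [ 0.6502 -0.0633]
scene red [499.3 208.3] [488 199  23  20 311] [0.4818 0.3542]
scene red [156.  256.1] [146 246  20  20 280] [ 0.5918 -0.3549]
scene red [300.9 285.9] [281 284  40   5 174] [ 0.6687 -0.0682]
top blue [405.9 206. ] [395 192  22  29 444] [ 0.5669 -0.1875]
top blue [405.5 234.3] [403 232   6   6  33] [ 0.5069 -0.187 ]
top yellow [375.6 201.4] [365 189  23  24 408] [ 0.5751 -0.1238]
top green [347.6 198. ] [337 188  22  21 294] [ 0.5808 -0.0649]
top red [349.8 149.8] [334 146  34   8 211] [ 0.6855 -0.0676]
top red [483.2 181.3] [476 173  19  18 177] [ 0.6245 -0.3518]
top red [138.4 262.6] [127 252  23  23 390] [0.4344 0.3617]
```

View pics/d.png

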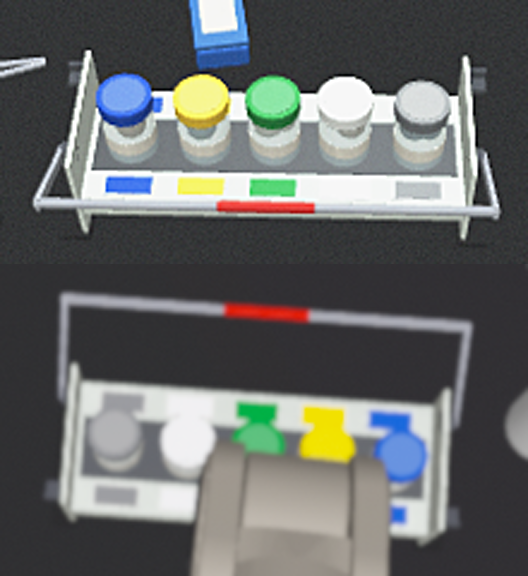

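All five jars stand upright in an even row, and the bar's red sleeve is behind them. Next I locate its middle by triangulation.

Run:
```python
from h import *
a=grab_frame("top");b=grab_frame("scene")
p=tri(ray(a,349.9,149.8),ray(b,300.9,286.0)); print(p, [np.round(proj(f,p),1) for f in(a,b)])
c=np.array([.5654,-.0634]);yaw=-.043;ex=np.array([np.cos(yaw),np.sin(yaw)]);ey=np.array([-ex[1],ex[0]])
l=p[:2]-c; print("shelf",l@ex,l@ey, "a",np.arctan2(p[2]-.09,-(l@ex-.038)),"r",np.hypot(p[2]-.09,l@ex-.038))
for ad in (155,150,140,120,100,80,60,45,35,30,20,0):
    A=np.radians(ad); w=c+ex*(.038-.085*np.cos(A)); print(ad,w.round(4),round(.09+.085*np.sin(A),4))
go(p[0],p[1],.18)
```

```text
[ 0.68001788 -0.06725614  0.12883908] [array([350. , 149.8]), array([301.1, 286. ])]
shelf 0.11467769844986793 0.0010744750390086252 a 2.6727395863946946 r 0.08595314932329183
155 [ 0.6803 -0.0683] 0.1259
150 [ 0.6769 -0.0682] 0.1325
140 [ 0.6684 -0.0678] 0.1446
120 [ 0.6458 -0.0669] 0.1636
100 [ 0.6181 -0.0657] 0.1737
80 [ 0.5886 -0.0644] 0.1737
60 [ 0.5609 -0.0632] 0.1636
45 [ 0.5433 -0.0624] 0.1501
35 [ 0.5338 -0.062 ] 0.1388
30 [ 0.5298 -0.0619] 0.1325
20 [ 0.5236 -0.0616] 0.1191
0 [ 0.5184 -0.0614] 0.09
t 20.35 tcp [ 0.4261 -0.058   0.2426] head -2.2 tilt z [-0.    -0.001 -1.   ] shift [ 0.05 25.41  6.26] turn 0.3 F [0.  0.6 1. ] w 0.399 g 0.0
```

```bash
python3 -m pendant '[[[0,6,0.5],0,0.4],[[0,12,1],0,0.4],[[0,18,1.5],0,0.4],[[0,23,2],0,0.4],[[0,25.4,2.2],0,0.4]]';python3 -m pendant '[[[0,0,0],0,0.4],[[0,0,0],0,0.4],[[0,0,0],0,0.4],[[0,0,0],0,0.4]]';python3 h.py .680 -.0683 .1315
```

```text
clock: 20.98
tool_pos: [0.6817, -0.0673, 0.2184]
tool_rot: [-2.262, -2.18, 0.003]
ft_force: [-0.8, -0.2, -0.6]
grip_width: 0.405
grasp_force: 0.0
clock: 21.48
tool_pos: [0.6787, -0.0672, 0.221]
tool_rot: [-2.263, -2.179, -0.001]
ft_force: [1.5, -0.5, 0.2]
grip_width: 0.403
grasp_force: 0.0
t 21.48 tcp [ 0.6787 -0.0672  0.221 ] head -2.2 tilt z [ 0.     0.001 -1.   ] shift [-0.11  0.13  8.95] turn 0.3 F [ 1.5 -0.5  0.2] w 0.403 g 0.0
```

```bash
python3 -m pendant '[[[-0.1,0.1,4],0,0.4],[[-0.1,0.1,8.8],0,0.4],[[-0.1,0.1,8.8],0,0.4],[[-0.1,0.1,8.8],0,0.4],[[-0.1,0.1,8.8],0,0.4]]';python3 h.py .680 -.0683 .1315; python3 -m pendant '[[[0,0,0],0,0.1],[[0,0,0],0,0],[[0,0,0],0,0],[[0,0,0],0,0]]';python3 h.py .680 -.0683 .1315
```

```text
clock: 22.1
tool_pos: [0.6814, -0.0688, 0.1351]
tool_rot: [2.261, 2.177, 0.004]
ft_force: [0.3, -0.1, 1.1]
grip_width: 0.397
grasp_force: 0.0
t 22.1 tcp [ 0.6814 -0.0688  0.1351] head -2.2 tilt z [ 0.004 -0.    -1.   ] shift [ 0.05 -0.15  0.36] turn 0.3 F [ 0.3 -0.1  1.1] w 0.397 g 0.0
clock: 22.6
tool_pos: [0.6805, -0.0684, 0.1331]
tool_rot: [2.263, 2.179, 0.001]
ft_force: [-0.7, 0.0, 3.8]
grip_width: 0.067
grasp_force: 58.7
t 22.6 tcp [ 0.6805 -0.0684  0.1331] head -2.2 tilt z [ 0.001  0.    -1.   ] shift [ 0.01 -0.05  0.16] turn 0.3 F [-0.7  0.   3.8] w 0.067 g 58.7
```

```bash
python3 -m pendant '[[[0,-0.29,-0.52],0,0],[[0,-0.61,-1.02],0,0],[[0,-0.61,-1.02],0,0],[[0,-0.61,-1.02],0,0]]';python3 - <<'E'
from h import *
go(.674,-.068,.141)
for n in("scene","top"):
  for ce,st in blobs(grab_frame(n),"red"): print(n,ce.round(1),st)
E
```

```text
clock: 23.1
tool_pos: [0.6749, -0.0682, 0.143]
tool_rot: [2.262, 2.178, 0.002]
ft_force: [5.3, -0.6, -2.7]
grip_width: 0.067
grasp_force: 58.9
t 23.1 tcp [ 0.6749 -0.0682  0.143 ] head -2.2 tilt z [ 0.002 -0.    -1.   ] shift [ 0.01 -0.1   0.2 ] turn 0.3 F [ 5.3 -0.6 -2.7] w 0.067 g 58.9
scene [499.3 208.4] [489 199  22  20 323]
scene [155.9 256.1] [146 246  20  20 276]
scene [285.5 280.5] [280 279  11   4  39]
scene [313.5 281.1] [307 279  14   5  66]
top [363.7 151.8] [359 149  10   7  49]
top [483.2 181.3] [476 173  18  18 177]
top [138.7 258.7] [127 252  23  14 232]
```

```bash
python3 -m pendant '[[[0,-0.95,-1.13],0,0],[[0,-2.09,-2.09],0,0],[[0,-3.37,-2.83],0,0],[[0,-4.76,-3.33],0,0],[[0,-6.22,-3.59],0,0]]';python3 -m pendant '[[[0,0,0],0,0],[[0,0,0],0,0]]';python3 h.py .6107 -.0655 .178
```

```text
clock: 23.82
tool_pos: [0.6177, -0.0656, 0.1829]
tool_rot: [2.255, 2.174, 0.015]
ft_force: [11.1, 1.3, 12.3]
grip_width: 0.066
grasp_force: 58.8
clock: 24.08
tool_pos: [0.6161, -0.0656, 0.183]
tool_rot: [2.258, 2.176, 0.012]
ft_force: [3.2, 2.6, 20.9]
grip_width: 0.065
grasp_force: 59.8
t 24.07 tcp [ 0.6161 -0.0656  0.183 ] head -2.1 tilt z [ 0.01   0.001 -1.   ] shift [-0.01 -0.54  0.5 ] turn 0.4 F [ 3.2  2.6 20.9] w 0.065 g 59.8
```

```bash
python3 -m pendant '[[[0,0,0],0,0.25],[[0,0,0],0,0.25],[[0,0,0],0,0.25]]';python3 - <<'E'
from h import *
go(.6107,-.0655,.178)
R={}
for n in("scene","top"):
  f=grab_frame(n); R[n]=f
  for ce,st in blobs(f,"red"): print(n,ce.round(1),st)
x=R["scene"]["frame"][180:310,190:410]; y=R["top"]["frame"][120:250,230:450]
cv2.imwrite("pics/e.png",np.vstack([cv2.resize(i,None,fx=2.3,fy=2.3,interpolation=cv2.INTER_CUBIC) for i in (x,y)])[:,:,::-1])
E
```

```text
clock: 24.45
tool_pos: [0.6109, -0.0658, 0.178]
tool_rot: [-2.262, -2.178, 0.002]
ft_force: [-0.5, -0.4, -1.4]
grip_width: 0.254
grasp_force: 0.0
t 24.45 tcp [ 0.6109 -0.0658  0.178 ] head -2.2 tilt z [-0.002  0.    -1.   ] shift [ 0.03 -0.02 -0.  ] turn 0.3 F [-0.5 -0.4 -1.4] w 0.254 g 0.0
scene [499.4 208.3] [488 199  23  20 323]
scene [286.9 242.7] [282 241  10   5  38]
scene [314.1 243. ] [307 241  15   5  61]
scene [156.  256.1] [146 246  20  20 278]
top [483.2 181.3] [476 173  18  18 178]
top [138.4 262.6] [127 252  23  23 394]
```

View pics/e.png

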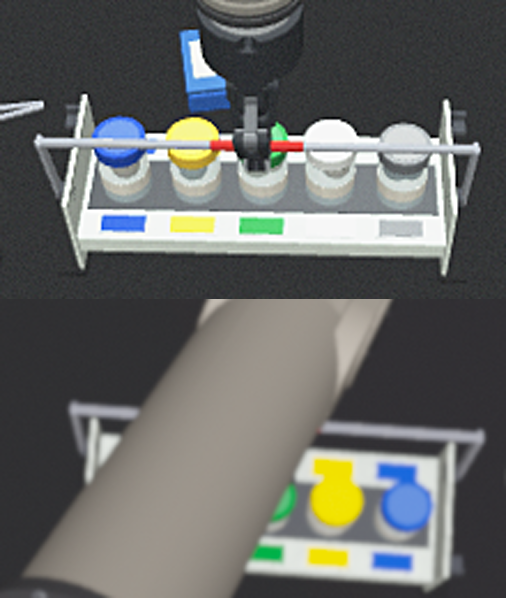

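```bash
python3 -m pendant '[[[0,-2,0.1],0,0.25],[[0,-3.5,0.4],0,0.25],[[0,-5,0.9],0,0.25],[[0,-6.3,1.5],0,0.25],[[0,-7.4,2.2],0,0.25]]';python3 -m pendant '[[[0,0,0],0,0.25],[[0,0,0],0,0.25],[[0,0,0],0,0.25]]';python3 - <<'E'
from h import *
go(.5433,-.0624,.22)
f=grab_frame("scene")
for ce,st in blobs(f,"red"): print(ce.round(1),st)
for a in (55,50,45,40):
  A=np.radians(a); print(a,np.round(proj(f,(.5654+.038-.085*np.cos(A),-.0624,.09+.085*np.sin(A))),1))
E
```

```text
clock: 25.18
tool_pos: [0.5394, -0.063, 0.1568]
tool_rot: [2.26, 2.177, 0.004]
ft_force: [12.5, -0.9, -8.5]
grip_width: 0.249
grasp_force: 6.4
clock: 25.55
tool_pos: [0.5384, -0.0629, 0.1562]
tool_rot: [2.262, 2.179, 0.0]
ft_force: [5.4, -0.0, -4.0]
grip_width: 0.247
grasp_force: 2.9
t 25.55 tcp [ 0.5384 -0.0629  0.1562] head -2.1 tilt z [ 0.001 -0.001 -1.   ] shift [ 0.06  0.5  -6.38] turn 0.4 F [ 5.4 -0.  -4. ] w 0.247 g 2.9
[499.4 208.4] [488 199  23  20 322]
[289.7 221.9] [285 220  11   5  36]
[315.2 222. ] [308 220  15   5  67]
[156.  256.1] [146 246  20  20 280]
55 [303.2 223.4]
50 [303.3 222.6]
45 [303.3 222.2]
40 [303.4 222.1]
```

```bash
python3 -m pendant '[[[0,0.4,0],0,0.3],[[0,0.4,0],0,0.35],[[0,0.4,-5],0,0.35],[[0,0.4,-7.5],0,0],[[0,0.1,-7.5],0,0]]';python3 -m pendant '[[[0,0,0],0,0],[[0,0,0],0,0],[[0,0,0],0,0],[[0,0,0],0,0]]';python3 - <<'E'
from h import *
go(.538,-.0622,.18)
f=grab_frame("scene")
for ce,st in blobs(f,"red"): print(ce.round(1),st)
cv2.imwrite("pics/g.png",cv2.resize(f["frame"][150:310,190:410,::-1],None,fx=3,fy=3,interpolation=cv2.INTER_CUBIC))
E
```

```text
clock: 26.22
tool_pos: [0.5396, -0.0633, 0.2331]
tool_rot: [2.262, 2.178, 0.004]
ft_force: [-0.7, 0.3, -0.7]
grip_width: 0.003
grasp_force: 0.0
clock: 26.72
tool_pos: [0.5388, -0.0631, 0.2313]
tool_rot: [-2.263, -2.179, 0.001]
ft_force: [0.4, -0.5, -0.2]
grip_width: 0.001
grasp_force: 0.0
t 26.73 tcp [ 0.5388 -0.0631  0.2313] head -2.2 tilt z [-0.001 -0.    -1.   ] shift [ 0.09 -0.08  5.13] turn 0.3 F [ 0.4 -0.5 -0.2] w 0.001 g 0.0
[499.3 208.4] [488 199  23  20 323]
[304.6 222. ] [285 220  38   5 171]
[155.9 256.1] [146 246  20  20 276]
```

View pics/g.png

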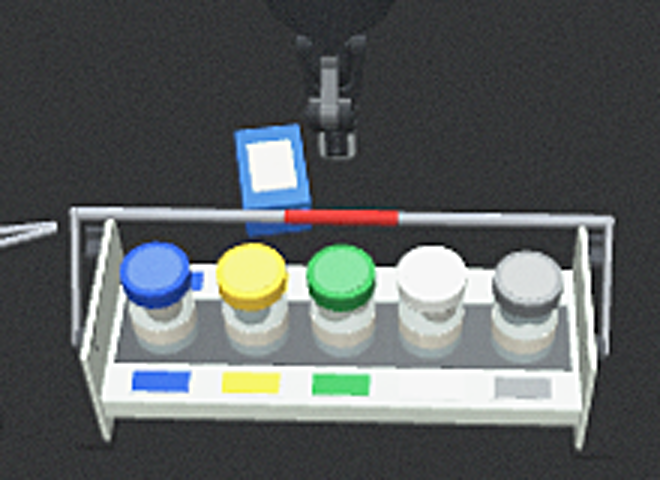

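The bar is level, in front of the lids' tops, and the shut fingers hang over its red sleeve (crop 342,216). Next I press it down.

```bash
python3 -m pendant '[[[0.15,-0.1,4],0,0],[[0.15,-0.2,5.2],0,0],[[0.15,-0.8,6.2],0,0],[[0.15,-1.3,7.1],0,0],[[0.15,-1.3,7.1],0,0]]';python3 - <<'E'
from h import *
go(.513,-.0612,.1167)
f=grab_frame("scene")
for ce,st in blobs(f,"red"): print(ce.round(1),st)
for a in (45,35,30,20,0):
  A=np.radians(a); print(a,np.round(proj(f,(.5654+.038-.085*np.cos(A),-.061,.09+.085*np.sin(A))),1))
E
```

```text
clock: 27.4
tool_pos: [0.5231, -0.0612, 0.1604]
tool_rot: [-2.261, -2.175, 0.004]
ft_force: [-5.9, -0.2, 3.2]
grip_width: -0.0
grasp_force: 3.7
t 27.4 tcp [ 0.5231 -0.0612  0.1604] head -2.2 tilt z [-0.005  0.002 -1.   ] shift [-0.04 -0.99  4.37] turn 0.3 F [-5.9 -0.2  3.2] w -0.0 g 3.7
[499.3 208.5] [489 199  22  20 325]
[304.5 221.8] [285 220  38   5 168]
[156.  256.2] [146 246  20  20 278]
45 [304.1 222.2]
35 [304.2 222.2]
30 [304.3 222.8]
20 [304.5 224.7]
0 [304.9 231.8]
```

The fingers slipped in front of the bar: the sleeve is fully visible and Fx is -6 N. I back off, raise the tool and set it squarely over the bar.

```bash
python3 -m pendant '[[[0,-0.5,0],0,0],[[0,-0.5,-4.2],0,0],[[0,2.1,-4.2],0,0],[[0,2.1,-4.2],0,0],[[0,2.1,-4.2],0,0]]';python3 -m pendant '[[[0,0,0],0,0],[[0,0,0],0,0]]';python3 - <<'E'
from h import *
go(.544,-.0612,.177)
f=grab_frame("top")
b=f["frame"][120:270,230:450]
cv2.imwrite("pics/k.png",cv2.resize(b,None,fx=3.5,fy=3.5,interpolation=cv2.INTER_CUBIC)[:,:,::-1])
for a in (50,44,38,30):
  A=np.radians(a);x=.038-.085*np.cos(A);z=.09+.085*np.sin(A);c,s=np.cos(-.043),np.sin(-.043)
  print(a,[(np.round(proj(f,(.5654+c*x-s*y,-.0634+s*x+c*y,z))-np.array([230,120]),1)*3.5).tolist() for y in(-.17,.17)])
E
```

```text
clock: 28.08
tool_pos: [0.5463, -0.0621, 0.2026]
tool_rot: [-2.263, -2.178, 0.001]
ft_force: [0.0, 0.3, -0.6]
grip_width: 0.002
grasp_force: 0.0
clock: 28.32
tool_pos: [0.5464, -0.0619, 0.2025]
tool_rot: [-2.263, -2.178, 0.0]
ft_force: [1.0, -0.2, -0.2]
grip_width: 0.0
grasp_force: 0.0
t 28.32 tcp [ 0.5464 -0.0619  0.2025] head -2.2 tilt z [-0.001  0.    -1.   ] shift [ 0.06 -0.25  2.55] turn 0.3 F [ 1.  -0.2 -0.2] w 0.0 g 0.0
50 [[705.9499999999999, 331.09999999999997], [115.14999999999999, 291.2]]
44 [[703.15, 344.40000000000003], [115.5, 304.15000000000003]]
38 [[700.35, 356.3], [115.85000000000001, 316.40000000000003]]
30 [[696.5, 370.3], [116.54999999999998, 331.09999999999997]]
```

View pics/k.png

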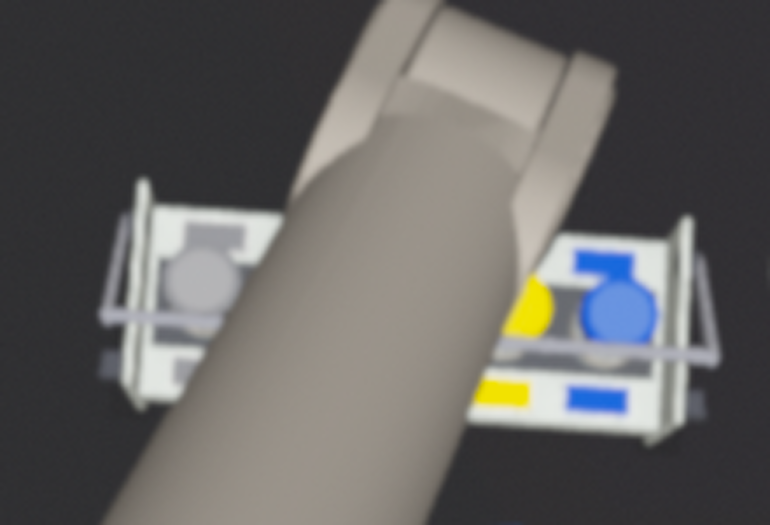

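```bash
python3 -m pendant '[[[0.05,-0.85,1],0,0],[[0.05,-0.85,2.8],0,0],[[0.05,-0.85,3.4],0,0],[[0.05,-1.2,3.9],0,0],[[0.05,-1.4,4.4],0,0]]';python3 -m pendant '[[[0,0,0],0,0],[[0,0,0],0,0]]';python3 - <<'E'
from h import *
go(.5194,-.0612,.1165)
f=grab_frame("scene")
for ce,st in blobs(f,"red"): print(ce.round(1),st)
E
```

```text
clock: 29.0
tool_pos: [0.5301, -0.0605, 0.1577]
tool_rot: [-2.259, -2.174, 0.005]
ft_force: [-9.2, 2.1, 9.4]
grip_width: -0.003
grasp_force: 4.9
clock: 29.25
tool_pos: [0.5332, -0.061, 0.1583]
tool_rot: [2.263, 2.179, -0.0]
ft_force: [0.3, -0.2, -0.3]
grip_width: -0.001
grasp_force: 0.0
t 29.25 tcp [ 0.5332 -0.061   0.1583] head -2.2 tilt z [ 0. -0. -1.] shift [-0.07 -1.38  4.18] turn 0.3 F [ 0.3 -0.2 -0.3] w -0.001 g 0.0
[499.3 208.4] [488 199  23  20 325]
[292.7 222.4] [286 220  14   6  57]
[316. 223.] [310 221  13   5  62]
[155.9 256. ] [146 246  20  20 276]
```

```bash
python3 -m pendant '[[[0,-0.4,0.6],0,0],[[0,-0.7,1.3],0,0],[[0,-0.9,2],0,0],[[0,-1.1,2.7],0,0],[[0,-1.1,2.7],0,0]]';python3 - <<'E'
from h import *
go(.5194,-.0612,.1165)
f=grab_frame("scene")
for ce,st in blobs(f,"red"): print(ce.round(1),st)
for a in (30,20,15,10,5,0):
  A=np.radians(a); print(a,np.round(proj(f,(.5654+.038-.085*np.cos(A),-.061,.09+.085*np.sin(A))),1))
E
```

```text
clock: 29.92
tool_pos: [0.5209, -0.0603, 0.1308]
tool_rot: [-2.262, -2.178, 0.003]
ft_force: [-0.5, -0.8, 0.3]
grip_width: -0.001
grasp_force: 0.0
t 29.93 tcp [ 0.5209 -0.0603  0.1308] head -2.2 tilt z [-0.002  0.    -1.   ] shift [-0.09 -0.15  1.43] turn 0.3 F [-0.5 -0.8  0.3] w -0.001 g 0.0
[499.5 208.4] [488 199  23  20 326]
[293.5 227.3] [287 225  14   5  57]
[314.9 228.1] [302 226  21   5  67]
[155.9 256.2] [146 246  20  20 279]
30 [304.3 222.8]
20 [304.5 224.7]
15 [304.6 226.1]
10 [304.7 227.7]
5 [304.8 229.6]
0 [304.9 231.8]
```

```bash
python3 -m pendant '[[[0,-0.1,0.7],0,0],[[0,-0.2,1.4],0,0],[[0,-0.2,1.7],0,0],[[0,-0.2,1.7],0,0],[[0,-0.2,1.7],0,0]]';python3 - <<'E'
from h import *
go(.5194,-.0612,.1165)
f=grab_frame("scene")
for ce,st in blobs(f,"red"): print(ce.round(1),st)
E
```

```text
clock: 30.6
tool_pos: [0.5195, -0.0604, 0.1154]
tool_rot: [-2.262, -2.177, -0.0]
ft_force: [-6.7, 3.1, 18.4]
grip_width: 0.005
grasp_force: 9.3
t 30.6 tcp [ 0.5195 -0.0604  0.1154] head -2.2 tilt z [-0.001  0.002 -1.   ] shift [-0.08 -0.01 -0.11] turn 0.3 F [-6.7  3.1 18.4] w 0.005 g 9.3
[499.3 208.4] [489 199  22  20 325]
[292.5 230.8] [288 229  12   5  46]
[316.8 231.7] [311 230  12   5  49]
[155.9 256.1] [146 246  20  20 277]
```

```bash
python3 -m pendant '[[[0,0,0.2],0,0],[[0,0,0.2],0,0],[[0,-0.2,-2],0,0],[[0,-0.2,-7],0,0],[[0,-6,-11],0,0]]';python3 -m pendant '[[[0,-3,0],0,0],[[0,-3,0],0,0],[[0,-3,0],0,0],[[0,-3,0],0,0]]';python3 - <<'E'
from h import *
go(.5194,-.0612,.1165)
f=grab_frame("scene")
for c in HUE:
  for ce,st in blobs(f,c): print(c,ce.round(1),st,onz(f,*ce,.112)[:2].round(4))
for a in (5,3.4,0):
  A=np.radians(a); print(a,np.round(proj(f,(.5654+.038-.085*np.cos(A),-.061,.09+.085*np.sin(A))),1))
cv2.imwrite("pics/m.png",cv2.resize(f["frame"][180:310,190:410,::-1],None,fx=3.5,fy=3.5,interpolation=cv2.INTER_CUBIC))
E
```

```text
clock: 31.28
tool_pos: [0.4698, -0.0584, 0.2221]
tool_rot: [2.258, 2.177, 0.002]
ft_force: [-0.4, 0.6, 2.8]
grip_width: 0.0
grasp_force: 0.0
clock: 31.78
tool_pos: [0.4375, -0.0572, 0.2201]
tool_rot: [2.262, 2.178, -0.001]
ft_force: [-0.3, -0.1, -0.4]
grip_width: -0.0
grasp_force: 0.0
t 31.77 tcp [ 0.4375 -0.0572  0.2201] head -2.2 tilt z [ 0.    -0.001 -1.   ] shift [-0.07  8.2  10.36] turn 0.3 F [-0.3 -0.1 -0.4] w -0.0 g 0.0
blue [281.  211.8] [268 191  26  38 557] [ 0.4803 -0.1111]
blue [242.1 241.4] [230 231  28  22 398] [ 0.5587 -0.1874]
blue [243.1 276.6] [234 274  19   7 116] [ 0.6448 -0.1787]
yellow [273.7 244.1] [262 232  24  22 229] [ 0.5672 -0.1232]
yellow [272.7 277.2] [264 274  19   7 123] [ 0.6478 -0.1221]
green [303.3 244.4] [292 232  23  22 199] [ 0.5695 -0.0636]
green [303.5 277.7] [294 275  19   7 118] [ 0.6502 -0.0633]
red [499.3 208.3] [488 199  23  20 322] [0.4817 0.3543]
red [304.8 231.1] [288 229  35   6 126] [ 0.5347 -0.0606]
red [155.9 256.1] [146 246  20  20 276] [ 0.5918 -0.3551]
5 [304.8 229.6]
3.4 [304.8 230.3]
0 [304.9 231.8]
```

View pics/m.png

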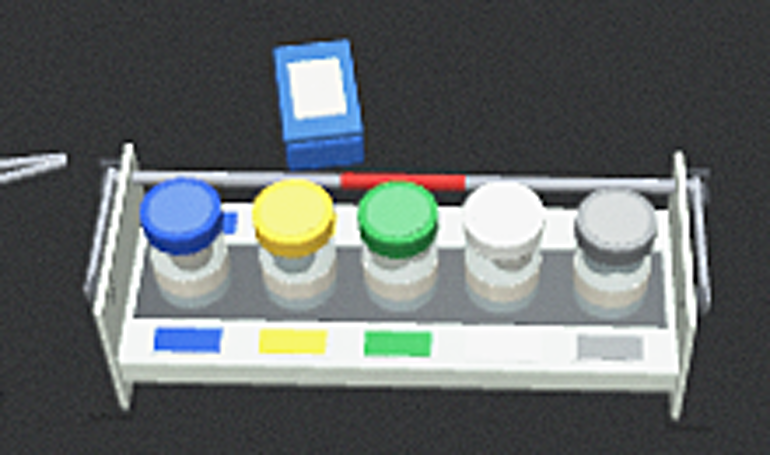

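The bar is down across the front at its stop: the fingertips pressed it at z = 93 mm with 18 N and it no longer yielded. All five jars stand upright in an even row.

```bash
python3 -c "
from cell import hand_in
print(hand_in())"
```

```text
the job is handed in; nothing more can be done
None
```

The blue, yellow and green jars stand upright in their places, the restraint bar is pressed down to its stop across all five, and the job was handed in at about 32 s of the 72 s; the judge's result was not shown.

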